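# Refit the missing tap knob on a gas hob and hold the tap pressed in

## Robot

A 6-joint arm with a two-finger parallel gripper is mounted at the origin on the work surface. World frame = base frame: x ahead of the robot, y to its left, z up, the work surface at z = 0. Lengths are in m, angles in degrees, forces in N, time in s.
With the tool pointing down it reaches from about 0.25 to 0.775 m from the base axis. Payload 4 kg.
Tool frame: the origin (TCP) lies midway between the tips of the shut fingers; the grasp point (between the pads) lies 19 mm behind it; z points along the fingers, y is the line along which they close (so a half turn about z gives the same grasp; the last joint's range is limited). The gripper opens to 85 mm and grips with 20 to 120 N. Pads are 22 mm wide; open, the fingers measure 114 mm over their backs; the gripper's body (76 mm by 85 mm) begins 54 mm behind the grasp point. The pads swing forward as they close: fully open they stand 13 mm farther back than shut.
Start: joints at [-79.188, 4.996, 78.535, -0, 96.463, -5.907], TCP at [0.158, -0.527, 0.231] pointing down, gripper open.
Joint ranges: [-177.83, 177.83], [-43.37, 116.18], [15.69, 146.23], [-61.86, 241.86], [9.47, 152.12], [-147.06, 147.06]. Speed limits (degrees/s): [159.86, 159.86, 180, 180, 180, 180].

## Interface

Orientations are given as a 3x3 rotation matrix whose columns are the frame's x, y, z axes.
In Python, from rig import arm, telemetry, viewer, order, nets gives the robot as it stands. Calls block until the motion is done:
- arm.move_ptp(position, orientation): joint-space move of the TCP to a pose.
- arm.move_l(position, vel=0.15, rotation=None, until_force=None): straight line of the TCP; rotation=None keeps the orientation; vel is the mean speed in m/s. With until_force (N) it stops when the force on the tool has changed by that much, and returns True; else False.
- arm.movej(angles): joint-space move.
- arm.command_gripper(opening): opening from 0.0 (shut) to 1.0 (fully open); the grip force is fixed at half the most; returns when the fingers have stopped.
- arm.sleep(seconds).
- arm.solve_ik(position, orientation): joint angles nearest the present ones, or None.
- telemetry.sense(): the state.
- viewer.snapshot(name): name is "scene" or "top" or "wrist"; returns a dict with "image" (384x512x3 uint8, red, green, blue), "range_z" (384x512 float32, m along the optical axis (not along the pixel's ray), 0 where there is no reading), "mtx" (3x3 intrinsics, pixels), "extrinsics" (4x4, takes a point from camera to world coordinates). Camera axes: x right, y down, z forward; pixel columns grow to the right and rows downward; lengths in m; the calibration is good to about 2 mm. The wrist camera is an equidistant fisheye: a pixel r from the principal point sees the ray r / f radians off the axis. A picture is of the moment at which its call begins.
A pose or a line that the arm cannot do raises arm.PlanningError and nothing moves.
- order.sign_off(): hands the job in; it is judged then, once.
Trained networks look in a picture, given as the dict that the camera call returned (one of the last four; its "shot" number tells which), for a name from the list of things; names that differ only in an ending like _2 or _b are one class to them, and where a whole thing is asked for, a point or a joint stands for the part that bears it (a point fixed in the world has none). Each returns a list of dicts, best first, with "p" (0 to 1); they miss things now and then, are a little off and sometimes report something else, mostly with a low value. They report only what shows in the picture. A call takes as long as a camera call.
- nets.search_frame(picture, query): "position" ([row, column] in pixels, amid what is visible of it).
- nets.mark_of(picture, query): "position" ([row, column] in pixels: a listed point, or the origin of a listed thing).
The state is a dict: "clock": time; "joint_positions": joint angles; "qd": joint speeds; "effort": joint torques, N m; "position": TCP position; "tcp_rot": TCP orientation; "wrist_force": force on the tool from outside, world axes, zero at the start; "torque": the same for the moment, N m; "opening": opening from 0.0 (shut) to 1.0 (fully open); "gripper_force": force on a finger pad.
Only numpy, scipy, OpenCV 4.12 (cv2) and the standard library are available. Lean on these libraries where they do the work, as an engineer would, in place of code of your own. Each camera call takes 0.05 s, during which the arm holds its last target. There are 200 camera calls.

## Task

On the test bench stands a two-burner gas hob with one tap knob missing. First clear the burner behind the bare tap: slide the kettle along the pan support, without lifting or tipping it, until it stands centred over the other burner, and let go of it. Then take the loose black knob, turn it so that its keyed bore matches the flat of the bare D-shaped spindle, push it fully home, press the tap all the way in against its spring, and finish like that: still gripping the knob and still holding the tap pressed in, with everything else on the bench left where it was.

Things in the scene. Friction and masses are not known exactly. Their poses are not given: they have to be found in the camera images.
- hob: two-burner gas hob, fixed: 330 mm deep (x), 460 wide (y), steel top 80 mm above the bench. Origin: centre of underside; x to the rear, y left. Burners side by side, each with its tap 145 mm nearer the robot. A black pan support of level bars, tops 118 mm above the bench, spans both without a gap (x -62 to 112 mm, y -200 to 200): things slide over it freely.
- clear_burner (a point): centre of the burner behind the bare tap, at the height of the pan support's top (118 mm above the bench). The kettle starts here, up to 10 mm off. It may be the left or the right burner; axes as the hob's.
- other_burner (a point): centre of the other burner (220 mm to the left or right of the first), at the height of the pan support's top: where the kettle shall stand. The tap in front of this burner still has its knob, which is fixed.
- kettle: steel kettle, empty, 0.45 to 0.85 kg, 160 mm wide, 180 mm high to the top of its handle. Origin: centre of its flat underside; x towards the spout (which reaches 135 mm from the axis), z up. Spout roughly to the rear.
- kettle_grip (a point): middle of the kettle's black bridge handle, 169 mm above its underside, on its axis. The grip is a straight bar along the kettle's x, 100 mm long, 20 mm wide (y), 22 mm high, with 28 mm free below it down to the lid's knob and nothing beside it. Axes as the kettle's.
- knob: the loose black tap knob, 35 g, lying bore down. Origin: centre of its underside, at the bore's mouth; z up. Skirt 44 mm wide, 16 high; on it a grip bar along x, 36 mm long, 12 wide (y), from 16 to 36 mm up. A white line marks the bar's +x half. The bore, 11.6 mm wide, 15 deep, mouth chamfered, is D-shaped: its flat is on the +x side, 3.1 mm from the axis.
- knob_grip (a point): middle of the knob's grip bar, on its axis, 27 mm above its underside; axes as the knob's
- spindle_tip (a point): centre of the bare brass spindle's top end, 107 mm above the bench when free. z up; x points to its flat, as does the red mark on the steel disc around it. Spindle 10 mm thick, flat 2.5 mm from its axis, tip chamfered, bare over 22 mm; it does not turn. With the knob fully home (its x along this x) the knob's origin is 15 mm below this point. A knob turned wrong stops at the tip.
- spindle (a joint): how far the spindle is pressed in, m: 0 free, 0.005 fully in (end stop). Sprung: it starts to give at 5 N, is fully in at 11 N, and comes back when let go. Fully in, the home knob still clears the disc below by 2 mm.
- white_knob: a cream-white round appliance knob of another make, 42 mm wide, 27 mm high: not the one to fit: leave it alone. Origin: centre of its underside.
- burner_cap: spare black enamelled burner cap, 68 mm wide, 11 mm high: leave it alone. Origin: centre of its underside.
- screwdriver: screwdriver lying down: leave it alone. Origin: centre of its underside.
- spanner: open-ended steel spanner lying down: leave it alone. Origin: centre of its underside.
- spray_can: upright spray can, 54 mm wide, 170 mm high: leave it alone. Origin: centre of its underside.
- mug: blue mug, 82 mm wide, 95 mm high: leave it alone. Origin: centre of its underside.
- screw_jar: glass jar with yellow lid, 64 mm wide, 85 mm high: leave it alone. Origin: centre of its underside.
- parts_drawer: loose olive steel drawer full of hardware, 260 x 100 x 60 mm: leave it alone. Origin: centre of its underside.

How it is judged (in metres and radians):
On the way, in this order (a step that is already met when the one before it is completed fails the run):
1. the kettle stands centred over the other burner, let go and at rest (horizontal distance between kettle and other_burner below 0.025 m and angle between kettle's own z axis and vertical below 0.06 rad and height (world z) of kettle between 0.114 and 0.123 m and linear speed of kettle below 0.01 m/s and contact force between the fingers and kettle below 0.1 N), for 0.2 s.
2. the knob, held, is fully home on the spindle with its flat on the spindle's flat (z of knob in the frame of spindle_tip below -0.0125 m and horizontal distance between knob and spindle_tip below 0.003 m and angle between the x axis of knob and the x axis of spindle_tip, either way round below 0.25 rad and angle between knob's own z axis and vertical below 0.12 rad and contact force between the fingers and knob above 1 N), for 0.1 s.
At the end, for the whole second after the job is handed in: Kettle upright on the pan support within 25 mm of the other burner's centre, untouched, at rest. Knob home on the spindle (within 2.5 mm of the bore's end, flats within 0.25 rad), gripped with over 3 N, the spindle held pressed in by over 3.5 of its 5 mm (all of step 1 and contact force between the arm and kettle below 0.1 N and z of knob in the frame of spindle_tip below -0.0125 m and horizontal distance between knob and spindle_tip below 0.003 m and angle between the x axis of knob and the x axis of spindle_tip, either way round below 0.25 rad and angle between knob's own z axis and vertical below 0.12 rad and value of joint spindle above 0.0035 m and contact force between the fingers and knob above 3 N and linear speed of knob below 0.02 m/s); the arm keeps its last pose, push and grip.
It fails at once if the kettle is lifted more than 10 mm off the pan support (height (world z) of kettle above 0.128 m).
It fails at once if the kettle is tipped by more than 0.2 rad (angle between kettle's own z axis and vertical above 0.2 rad).
It fails at once if something else on the bench is moved by more than 30 mm (distance of any of white_knob, burner_cap, screwdriver, spanner, spray_can, mug, screw_jar, parts_drawer from where it was at the start of the episode above 0.03 m).
It also fails if it takes over 66 s, if anything falls off the work surface, if the arm or the gripper's body presses on something with over 40 N, if the wrist force passes 120 N, or if a joint passes its speed limit or range.

## Working session

There is one attempt and no reset: what is moved stays moved. The work goes in short steps, each a Python script; the robot and the scene stay as the last script left them, time stands still between calls to the robot, and variables do not carry over. Pictures are saved under pics/ and viewed, at most 10 in all, crops included, and the job is handed in when it is done.

```bash
ls; mkdir -p pics
cat > h.py <<'E'
import numpy as np, cv2
from rig import arm, telemetry, viewer, order, nets
def save(p,n): cv2.imwrite('pics/'+n, p["image"][:,:,::-1])
def ray(p,rc,fish=False):
    K=p["mtx"]; u=(rc[1]-K[0,2])/K[0,0]; v=(rc[0]-K[1,2])/K[1,1]
    if fish:
        r=np.hypot(u,v); s=np.sinc(r/np.pi)  # sin r / r
        d=np.array([u*s,v*s,np.cos(r)])
    else: d=np.array([u,v,1.])
    return d
def at_z(p,rc,z,fish=False):
    T=p["extrinsics"]; d=T[:3,:3]@ray(p,rc,fish); o=T[:3,3]
    return o+d*(z-o[2])/d[2]
def depth_pt(p,rc,fish=False):
    d=ray(p,rc,fish); r,c=[int(round(x)) for x in rc]; d=d/d[2]*p["range_z"][r,c]
    return p["extrinsics"][:3,:3]@d+p["extrinsics"][:3,3]
def down(a):  # tool pointing down, tool y axis at angle a(rad) from world x
    y=np.array([np.cos(a),np.sin(a),0]); z=np.array([0,0,-1.]); return np.column_stack([np.cross(y,z),y,z])
E
python3 - <<'E'
from h import *
for n in ("top","scene"):
    p=viewer.snapshot(n); save(p,n+"0.png"); print(n,p["extrinsics"].round(3).tolist(),p["mtx"].round(1).tolist())
    for q in ("hob","kettle","kettle_grip","knob","knob_grip","spindle_tip","clear_burner","other_burner","white_knob","spray_can","mug","screw_jar","parts_drawer","burner_cap","screwdriver","spanner"):
        z={"kettle_grip":.287,"knob_grip":.027,"spindle_tip":.107,"kettle":.118,"clear_burner":.118,"other_burner":.118}.get(q,0)
        for r in nets.mark_of(p,q)[:2]: print(q,round(r["p"],2),np.round(r["position"],1),at_z(p,r["position"],z).round(3),depth_pt(p,np.clip(r["position"],0,[383,511])).round(3))
E
```

```text
pics
rig.py
top [[0.013, -0.991, 0.133, 0.307], [-1.0, -0.016, -0.022, 0.032], [0.024, -0.133, -0.991, 1.438], [0.0, 0.0, 0.0, 1.0]] [[371.9, 0.0, 254.0], [0.0, 371.9, 190.1], [0.0, 0.0, 1.0]]
hob 0.84 [162.9 232.3] [0.606 0.086 0.   ] [0.582 0.082 0.117]
kettle 0.75 [143.7 257.8] [ 0.655 -0.01   0.118] [ 0.627 -0.006  0.224]
kettle 0.58 [179.1 389.1] [ 0.532 -0.488  0.118] [ 0.538 -0.501  0.085]
kettle_grip 0.91 [130.  259.3] [ 0.655 -0.009  0.287] [ 0.652 -0.008  0.298]
kettle_grip 0.75 [152.5 330.2] [ 0.586 -0.235  0.287] [ 0.637 -0.284  0.076]
knob_grip 0.48 [187.2 350.3] [ 0.513 -0.372  0.027] [ 0.512 -0.369  0.038]
knob_grip 0.31 [185.8 138.9] [0.505 0.438 0.027] [ 0.509  0.446 -0.001]
white_knob 0.62 [156.4 364.9] [ 0.642 -0.44   0.   ] [ 0.636 -0.432  0.025]
white_knob 0.48 [151.  330.6] [ 0.662 -0.303  0.   ] [ 0.64  -0.283  0.086]
spray_can 0.7 [152.5 140.8] [0.641 0.446 0.   ] [0.625 0.426 0.069]
mug 0.55 [175.8 388.8] [ 0.566 -0.534  0.   ] [ 0.549 -0.497  0.093]
mug 0.27 [185.4 352.1] [ 0.525 -0.387  0.   ] [ 0.522 -0.381  0.018]
screw_jar 0.58 [154.8 329.3] [ 0.646 -0.2
[... 797 characters left out ...]
1.3 152.9] [ 0.502 -0.368  0.027] [ 0.506 -0.367  0.031]
knob_grip 0.19 [220.9 367.7] [0.654 0.428 0.027] [0.664 0.418 0.042]
white_knob 0.7 [282.9 142.3] [ 0.647 -0.427  0.   ] [ 0.654 -0.426  0.011]
spray_can 0.72 [222.7 369.8] [0.646 0.449 0.   ] [0.671 0.425 0.036]
mug 0.65 [270.6 107.9] [ 0.561 -0.535  0.   ] [ 0.603 -0.523  0.056]
screw_jar 0.56 [276.8 180.9] [ 0.663 -0.299  0.   ] [ 0.775 -0.3    0.166]
parts_drawer 0.6 [175.9 368.5] [0.404 0.586 0.   ] [0.413 0.578 0.01 ]
burner_cap 0.45 [228.5 102.2] [ 0.359 -0.545  0.   ] [ 0.367 -0.543  0.009]
screwdriver 0.4 [178.3 370.5] [0.42  0.586 0.   ] [0.426 0.581 0.007]
spanner 0.51 [194.9 354.1] [0.49  0.466 0.   ] [ 0.488  0.468 -0.003]
```

View pics/top0.png

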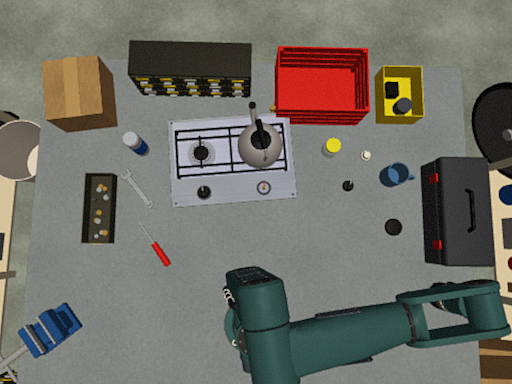

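View pics/scene0.png

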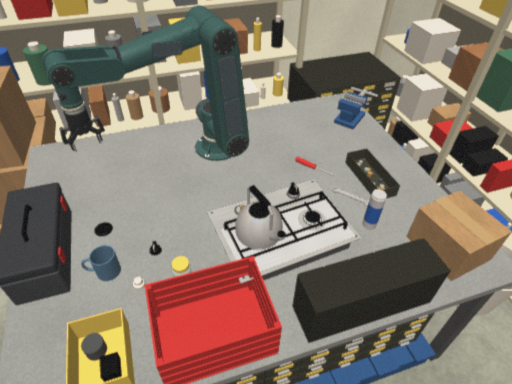

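The top view shows the bare tap at about (264,187) (col,row). The kettle is on the right burner at (262,145), with its handle along the spout line. The free left burner is at (201,152), and the loose knob at (348,186). Next I'll fit the hob from depth and take wrist looks.

Run:
```python
from h import *
p=viewer.snapshot("top")
K=p["mtx"];r,c=np.mgrid[:384,:512];Z=p["range_z"]
P=np.stack([(c-K[0,2])/K[0,0]*Z,(r-K[1,2])/K[1,1]*Z,Z],-1)@p["extrinsics"][:3,:3].T+p["extrinsics"][:3,3]
m=(abs(P[...,2]-.08)<.012)&(Z>0)&(abs(P[...,1]-.08)<.3)&(abs(P[...,0]-.58)<.25)
n,l,s,_=cv2.connectedComponentsWithStats(m.astype(np.uint8)); i=1+s[1:,4].argmax()
q=P[l==i]; print(cv2.minAreaRect((q[:,:2]*1000).astype(np.float32)), q[:,2].mean())
m=(P[...,2]>.275)&(P[...,2]<.31)&(abs(P[...,1])<.1)&(abs(P[...,0]-.63)<.15)
q=P[m]; print("handle",cv2.minAreaRect((q[:,:2]*1000).astype(np.float32)),q.mean(0).round(4),len(q))
def look(pos,a,name,qs):
    arm.move_ptp(pos,down(a)); p=viewer.snapshot("wrist"); save(p,name); print(p["mtx"].round(1).tolist(),p["extrinsics"].round(3).tolist(),telemetry.sense()["clock"])
    for q,z in qs:
        for r in nets.mark_of(p,q)[:2]: print(q,round(r["p"],2),np.round(r["position"],1),at_z(p,r["position"],z,True).round(4))
    np.save("pics/"+name[:-4],p,allow_pickle=True)
look([.46,-.37,.20],np.pi/2,"w_knob.png",[("knob",0),("knob_grip",.027)])
look([.48,0.0,.30],np.pi/2,"w_hob.png",[("spindle_tip",.107),("other_burner",.118),("clear_burner",.118),("kettle_grip",.287),("kettle",.118)])
```

```text
((630.5968627929688, 43.505889892578125), (370.3782653808594, 550.1752319335938), 5.499317169189453) 0.07955056349751566
handle ((640.64404296875, -15.953388214111328), (132.22515869140625, 20.330842971801758), 15.272913932800293) [ 0.6373 -0.0162  0.2941] 224
[[297.3, 0.0, 258.4], [0.0, 297.3, 190.4], [0.0, 0.0, 1.0]] [[0.002, 0.947, 0.321, 0.378], [1.0, -0.002, -0.0, -0.37], [0.0, 0.321, -0.947, 0.343], [0.0, 0.0, 0.0, 1.0]] 3.7333
knob 0.92 [212.9 262.7] [ 0.5235 -0.3648  0.    ]
knob_grip 0.56 [222. 264.] [ 0.5236 -0.3636  0.027 ]
[[297.3, 0.0, 258.4], [0.0, 297.3, 190.4], [0.0, 0.0, 1.0]] [[0.002, 0.947, 0.32, 0.398], [1.0, -0.002, -0.001, -0.0], [0.0, 0.32, -0.947, 0.443], [0.0, 0.0, 0.0, 1.0]] 5.3167
spindle_tip 0.55 [181.2 227.6] [ 0.4998 -0.037   0.107 ]
kettle_grip 0.64 [240.2 469.3] [0.4891 0.1527 0.287 ]
kettle_grip 0.45 [285.2 247.2] [ 0.5149 -0.0079  0.287 ]
kettle 0.97 [286.3 247.9] [ 0.6439 -0.015   0.118 ]
kettle 0.58 [184.5  49.6] [ 0.4984 -0.2882  0.118 ]
```

View pics/w_hob.png

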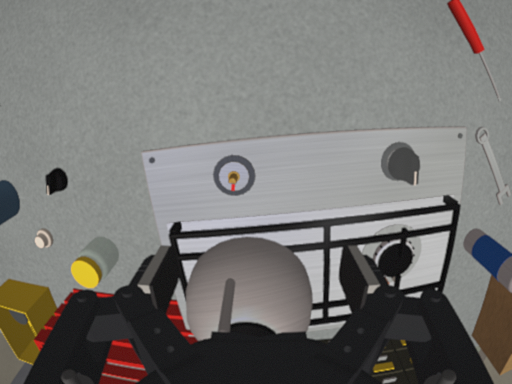

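Run:
```python
import cv2
a=cv2.imread('pics/w_knob.png'); b=cv2.imread('pics/w_hob.png')
f=lambda i,r,c,h,s:cv2.resize(i[r-h:r+h,c-h:c+h],(s,s),interpolation=cv2.INTER_CUBIC)
cv2.imwrite('pics/crops.png',cv2.hconcat([f(a,218,263,40,400),f(b,182,227,30,400)]))
```

```text
(no output)
```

View pics/crops.png

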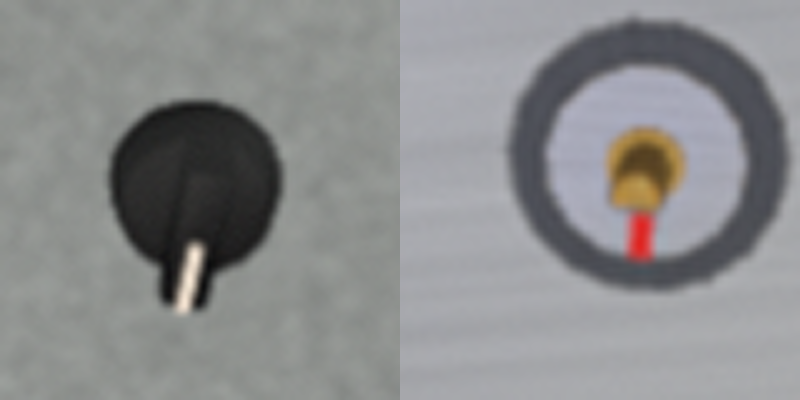

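The wrist view shows the bare spindle at (232,180) with the red mark pointing down (+x). The front hob corners are at (152,160) and (460,135), and the free burner cap is at (394,257). The knob's line points down and slightly left.

Run:
```python
from h import *
p=np.load("pics/w_hob.npy",allow_pickle=True).item()
A=at_z(p,[154,144],.08,True);B=at_z(p,[128,464],.08,True)
print("corners",A,B,np.linalg.norm(B-A),np.degrees(np.arctan2(-(B-A)[0],(B-A)[1])))
print("disc",at_z(p,[175.1,234.4],.081,True),"tip",at_z(p,[180.5,232],.107,True),"red",at_z(p,[188,233],.081,True))
print("lknob",at_z(p,[163,397],.09,True),"burner cap L",at_z(p,[257,394],.1,True))
yaw=np.arctan2(-(B-A)[0],(B-A)[1]); ux=np.array([np.cos(yaw),np.sin(yaw)]);uy=np.array([-ux[1],ux[0]])
for s in (at_z(p,[175.1,234.4],.081,True)[:2],): print("clear",s+.145*ux,"other",s+.145*ux+.22*uy)
o=(A[:2]+B[:2])/2+.165*ux; print("hob",o,"disc in hob",[(s-o)@ux,(s-o)@uy])
t=viewer.snapshot("top"); print("burner L top",at_z(t,[152,201],.1))
K=t["mtx"];r,c=np.mgrid[:384,:512];Z=t["range_z"]
P=np.stack([(c-K[0,2])/K[0,0]*Z,(r-K[1,2])/K[1,1]*Z,Z],-1)@t["extrinsics"][:3,:3].T+t["extrinsics"][:3,3]
m=(P[...,2]>.285)&(P[...,2]<.31)&(abs(P[...,1])<.1)&(abs(P[...,0]-.63)<.15)
q=P[m]; print("handle",cv2.minAreaRect((q[:,:2]*1000).astype(np.float32)),len(q),np.sort(q[:,0])[[0,3,-4,-1]], np.histogram(q[:,2],5))
```

```text
corners [ 0.46998501 -0.14980116  0.08      ] [0.42589034 0.2968156  0.08      ] 0.4487882234954279 5.638563783502208
disc [ 0.49960507 -0.03096368  0.081     ] tip [ 0.4989105  -0.03178777  0.107     ] red [ 0.51678606 -0.03322411  0.081     ]
lknob [0.47955326 0.18117832 0.09      ] burner cap L [0.61630752 0.19625728 0.1       ]
clear [ 0.64390349 -0.01671704] other [0.62228789 0.20221849]
hob [0.61213932 0.08971892] disc in hob [np.float64(-0.12384714774546221), np.float64(-0.10904188048077114)]
burner L top [0.62412544 0.19794017 0.1       ]
handle ((650.06005859375, -13.734926223754883), (91.93909454345703, 20.359371185302734), 15.26237678527832) 169 [0.60675718 0.60748209 0.69060644 0.69496469] (array([ 7, 18, 55, 73, 16]), array([0.28518578, 0.2887152 , 0.29224462, 0.29577405, 0.29930347,
       0.30283289]))
```

Run:
```python
from h import *
S=lambda:telemetry.sense()
k=np.array([.647,-.014]); a=np.pi/2+np.radians(15.3); R=down(a); t=np.array([.622,.201])
print(np.round(arm.solve_ik([*k,.37],R),1), np.round(arm.solve_ik([*t,.268],R),1), arm.solve_ik([.4989,-.0318,.1],down(np.pi/2)))
arm.move_l([.48,0,.38]); arm.move_ptp([*k,.37],R)
print("down hit",arm.move_l([*k,.268],vel=.1,until_force=6)); print(S()["position"])
arm.command_gripper(0.0); s=S(); print("grip",s["opening"],s["gripper_force"],s["wrist_force"],s["position"])
arm.move_l([*t,S()["position"][2]],vel=.08); s=S(); print(s["wrist_force"],s["position"],s["clock"])
p=viewer.snapshot("scene"); save(p,"sc1.png")
for r in nets.mark_of(p,"kettle")[:2]: print(r["p"],r["position"],at_z(p,r["position"],.118))
```

```text
[  -6.3   19.4   45.8   -0.   114.8 -111.6] [ 12.9  18.4  58.6  -0.  103.  -92.4] [-1.01480702e+01  2.34251380e+00  9.65111224e+01 -2.54444375e-14
  8.11463638e+01 -1.00148070e+02]
down hit False
[ 0.647308   -0.01404197  0.26923059]
grip 0.22021795137043293 60.66091775894165 [-0.18630933  0.0818943   0.01422279] [ 0.64691562 -0.013765    0.26801845]
[ 0.22841338 -0.4729978  -0.71926426] [0.62198415 0.20087983 0.26792021] 11.65
0.57 [210.3, 310.8] [0.61016265 0.19771739 0.118     ]
0.36 [236.9, 281.6] [0.69167997 0.0527599  0.118     ]
```

View pics/sc1.png

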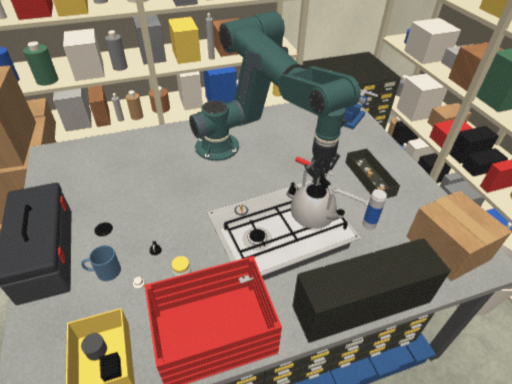

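The kettle is now over the left burner at about (313,208), and the bare right burner is at (257,236). I'll release, back off and verify with the top camera while going to the knob.

```bash
python3 - <<'E'
from h import *
S=lambda:telemetry.sense()
arm.command_gripper(1.0); p0=S()["position"]; arm.move_l([p0[0],p0[1],.38],vel=.15)
arm.move_ptp([.52,-.37,.22],down(np.pi/2))
t=viewer.snapshot("top"); save(t,"top1.png"); o=np.array([.622,.201])
K=t["mtx"];r,c=np.mgrid[:384,:512];Z=t["range_z"]
P=np.stack([(c-K[0,2])/K[0,0]*Z,(r-K[1,2])/K[1,1]*Z,Z],-1)@t["extrinsics"][:3,:3].T+t["extrinsics"][:3,3]
m=(P[...,2]>.285)&(P[...,2]<.31)&(np.hypot(P[...,0]-o[0],P[...,1]-o[1])<.13)
print("handle",cv2.minAreaRect((P[m][:,:2]*1000).astype(np.float32)),m.sum())
for q,z in (("kettle",.118),("kettle_grip",.287)):
  for r_ in nets.mark_of(t,q)[:1]: print(q,r_["p"],at_z(t,r_["position"],z))
sc=viewer.snapshot("scene")
for r_ in nets.mark_of(sc,"kettle")[:1]: print("scene kettle",r_["p"],at_z(sc,r_["position"],.118))
# bare right burner centre
# knob from closer wrist view
arm.move_l([.44,-.365,.17]); w=viewer.snapshot("wrist"); save(w,"w_knob2.png"); np.save("pics/w_knob2",w,allow_pickle=True)
for q,z in (("knob",0),("knob_grip",.027)):
  for r_ in nets.mark_of(w,q)[:1]: print(q,r_["p"],r_["position"],at_z(w,r_["position"],z,True))
print(S()["clock"])
E
python3 -c "
import cv2
a=cv2.imread('pics/w_knob2.png')[160:280,180:340]; b=cv2.imread('pics/top1.png')[100:220,150:310]
cv2.imwrite('pics/c2.png',cv2.hconcat([cv2.resize(a,None,fx=2.5,fy=2.5,interpolation=2),cv2.resize(b,None,fx=2.5,fy=2.5,interpolation=2)]))"
```

```text
handle ((615.916015625, 197.17483520507812), (110.93565368652344, 19.794586181640625), 15.037581443786621) 205
kettle_grip 0.85 [0.60455679 0.19951174 0.287     ]
scene kettle 0.67 [0.61141345 0.1935992  0.118     ]
knob 0.74 [236.6, 259.6] [ 0.52298597 -0.36379712  0.        ]
knob_grip 0.94 [251.1, 260.5] [ 0.52713189 -0.36287896  0.027     ]
16.65
```

View pics/c2.png

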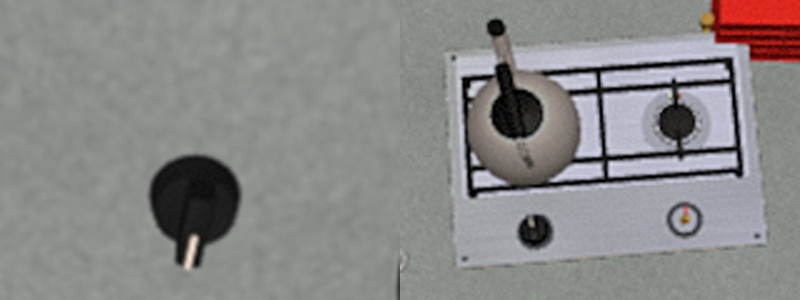

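Run:
```python
from h import *
w=np.load("pics/w_knob2.npy",allow_pickle=True).item()
im=w["image"].astype(int)[215:275,230:290]; m=(im.min(-1)>170); rc=np.argwhere(m)+[215,230]
X=np.array([at_z(w,x,.036,True)[:2] for x in rc]); v=np.linalg.svd(X-X.mean(0))[2][0]; v*=np.sign(v[0])
s=(X-X.mean(0))@v; print("line",len(X),X.mean(0),np.degrees(np.arctan2(v[1],v[0])),X.mean(0)+v*s.min(),X.mean(0)+v*s.max(),"centre?",X.mean(0)+v*s.max()-.018*v)
im=w["image"].astype(int)[200:290,210:310]; d=(im.max(-1)<62).astype(np.uint8)
n,l,st,_=cv2.connectedComponentsWithStats(d); i=1+st[1:,4].argmax(); rc=np.argwhere(l==i)+[200,210]
Y=np.array([at_z(w,x,.016,True)[:2] for x in rc]);print("skirt bbox",Y.min(0),Y.max(0),(Y.min(0)+Y.max(0))/2)
c=Y[Y[:,0]<np.median(Y[:,0])]; print("y-mid front half",(c[:,1].min()+c[:,1].max())/2,"x front+22mm",Y[:,0].min()+.022)
from scipy.optimize import least_squares
t=viewer.snapshot("top")
print("other via right burner",at_z(t,[148,260.4],.1)[:2]+.22*np.array([-.098,.995]))
K=t["mtx"];r,c=np.mgrid[:384,:512];Z=t["range_z"]
P=np.stack([(c-K[0,2])/K[0,0]*Z,(r-K[1,2])/K[1,1]*Z,Z],-1)@t["extrinsics"][:3,:3].T+t["extrinsics"][:3,3]
b=np.abs(P[...,0]-.615)<.1; b&=np.abs(P[...,1]-.2)<.1
for z0,z1 in ((.15,.18),(.18,.2),(.2,.22),(.22,.235)):
    q=P[b&(P[...,2]>z0)&(P[...,2]<z1)]
    f=least_squares(lambda x:np.hypot(q[:,0]-x[0],q[:,1]-x[1])-x[2]-x[3]*(q[:,2]-(z0+z1)/2),[.615,.2,.07,0],loss="soft_l1",f_scale=.002)
    print("body",z0,len(q),f.x.round(4))
```

```text
line 24 [ 0.53451979 -0.36798902] -11.706812103558487 [ 0.5266258  -0.36635327] [ 0.54237696 -0.36961713] centre? [ 0.52475139 -0.36596486]
skirt bbox [ 0.49638524 -0.38608163] [ 0.55433501 -0.34641785] [ 0.52536012 -0.36624974]
y-mid front half -0.36623225718365937 x front+22mm 0.5183852445461762
other via right burner [0.62180344 0.19893245]
body 0.15 215 [ 0.6174  0.1976  0.077  -0.2126]
body 0.18 379 [ 0.6177  0.1977  0.0692 -0.6327]
body 0.2 550 [ 0.6173  0.1978  0.053  -1.083 ]
body 0.22 281 [ 0.6161  0.1979  0.029  -1.4961]
```

Kettle at (0.617,0.198) against target (0.622,0.200), about 5 mm off, so that's fine. The knob is at (0.524,-0.365) with yaw -11.7°. Next is a spindle look from the same relative pose.

Run:
```python
from h import *
arm.move_l([.44,-.365,.25],vel=.3); arm.move_ptp([.415,-.032,.241],down(np.pi/2)); w=viewer.snapshot("wrist"); save(w,"w_sp.png"); np.save("pics/w_sp",w,allow_pickle=True)
for r_ in nets.mark_of(w,"spindle_tip")[:2]: print(r_["p"],r_["position"],at_z(w,r_["position"],.107,True))
im=w["image"].astype(int); red=(im[...,0]>150)&(im[...,1]<90)&(im[...,2]<90); red[:150]=0;red[:,:200]=0;red[:,330:]=0; rc=np.argwhere(red)
X=np.array([at_z(w,x,.081,True)[:2] for x in rc]); print(len(X),X.mean(0) if len(X) else 0,X.min(0),X.max(0))
v=np.linalg.svd(X-X.mean(0))[2][0]; print("red angle",np.degrees(np.arctan2(v[1],v[0])), rc.mean(0))
r,c=[int(x) for x in rc.mean(0)]; r-=12; print("crop origin",r-30,c-30)
cv2.imwrite('pics/c3.png',cv2.resize(w["image"][r-30:r+30,c-30:c+30,::-1],(600,600),interpolation=cv2.INTER_CUBIC)); print(telemetry.sense()["clock"])
```

```text
0.67 [257.5, 258.7] [ 0.5034678  -0.03225865  0.107     ]
8 [ 0.51947341 -0.03367616] [ 0.51876914 -0.03545879] [ 0.52017837 -0.03189678]
red angle 89.96384481021656 [257.5 257.5]
crop origin 215 227
18.4833
```

View pics/c3.png

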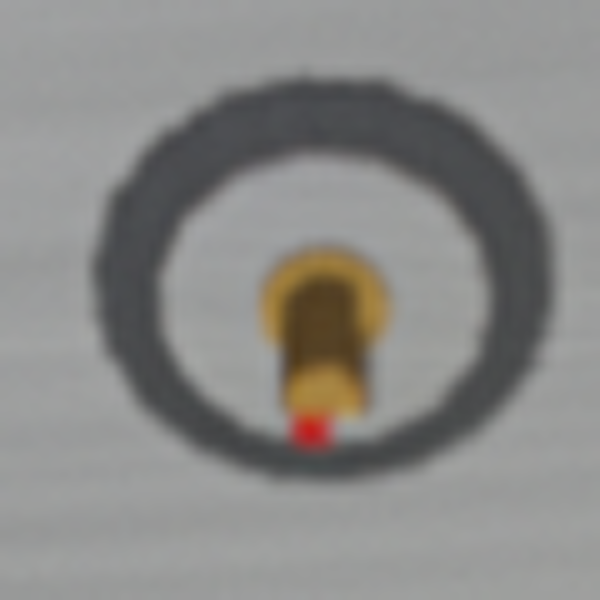

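The crop shows the D-tip around crop (326,397), which is pixel (259.1,254.3). The flat faces down and slightly left, towards the red mark at (312,432).

Run:
```python
from h import *
w=np.load("pics/w_sp.npy",allow_pickle=True).item(); q=lambda y,x,z:at_z(w,[215+y/10-.45,227+x/10-.45],z,True)[:2]
t=q(397,326,.107);d=q(279,324.5,.081);d2=q(300,325,.081);r=q(432,312,.081)
print("tip",t,"disc",d,"inner",d2,"red",r,"ang",np.degrees(np.arctan2(*(r-d)[::-1])))
a,b=q(410,290,.107),q(415,365,.107); print("flat ang",np.degrees(np.arctan2(-(b-a)[0],(b-a)[1])))
print("D y-mid",(q(385,283,.107)+q(385,370,.107))/2, "width",q(385,370,.107)-q(385,283,.107),"front/back",q(362,326,.107),q(414,326,.107))
p=np.load("pics/w_hob.npy",allow_pickle=True).item()
```

```text
tip [ 0.49932407 -0.03176821] disc [ 0.49896032 -0.03187913] inner [ 0.50175203 -0.03182372] red [ 0.51982395 -0.03338065] ang -4.116389524537527
flat ang -4.633303263850696
D y-mid [ 0.49781318 -0.03171325] width [2.16333129e-05 9.35682925e-03] front/back [ 0.49492086 -0.03176533] [ 0.50148525 -0.03176959]
```

Run:
```python
from h import *
S=lambda:telemetry.sense()
k=np.array([.5248,-.366]); b=np.radians(-11.7); g=.0195
arm.command_gripper(.8)
arm.move_ptp([*k,.12],down(b)); print(arm.move_l([*k,g],vel=.12,until_force=5))
arm.command_gripper(0.); s=S(); print("len grip",s["opening"]*85,s["gripper_force"],s["wrist_force"],s["position"])
arm.command_gripper(.8); arm.move_l([*k,.075],vel=.15)
arm.move_ptp([*k,.075],down(b+np.pi/2)); arm.command_gripper(.5); print(arm.move_l([*k,g],vel=.12,until_force=5))
arm.command_gripper(0.); s=S(); print("grip",s["opening"]*85,s["gripper_force"],s["wrist_force"],s["position"],s["clock"])
arm.move_l([*k,.2],vel=.2); a=np.radians(-5)+np.pi/2
arm.move_ptp([.4993,-.0318,.2],down(a)); s=S(); print(s["opening"]*85,s["gripper_force"],s["clock"])
w=viewer.snapshot("scene"); save(w,"sc2.png")
w=viewer.snapshot("wrist"); cv2.imwrite("pics/held.png",cv2.resize(w["image"][150:384,120:400,::-1],None,fx=2,fy=2))
```

```text
False
len grip 34.27169830252324 60.2257776260376 [ 0.08497969 -0.31971133  4.10371075] [ 0.52554902 -0.36664585  0.02095872]
False
grip 10.516061750199105 61.80995464324951 [-0.41407569 -0.43637174  4.22610662] [ 0.52563107 -0.3666936   0.02109454] 25.2917
10.553938492974718 61.24985218048096 27.6083
```

View pics/held.png

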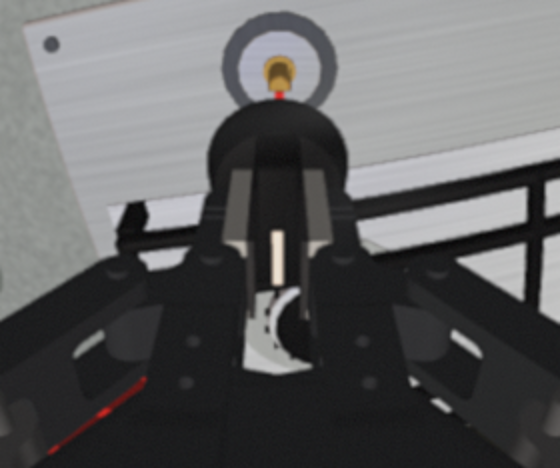

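The knob is held centred and its line points the same way as the red mark. Inserting now.

Run:
```python
from h import *
S=lambda:telemetry.sense()
t=np.array([.4993,-.0318]); a=np.radians(-5)+np.pi/2
arm.move_l([*t,.135],vel=.15); s=S(); f0=s["wrist_force"]; print(s["position"],f0)
for z in (.129,.126,.123,.12,.117,.114):
    h=arm.move_l([*t,z],vel=.03,until_force=10); s=S(); print(z,h,s["position"].round(4) if hasattr(s["position"],"round") else s["position"],np.round(np.array(s["wrist_force"])-f0,2),np.round(s["torque"],2))
    if h: break
print(s["clock"])
```

```text
[ 0.49965382 -0.03220947  0.13535761] [-0.56095927 -0.23818636 -1.36133668]
0.129 False [ 0.4995 -0.0318  0.1294] [ 1.25 -0.22  0.67] [-0.03 -0.01  0.05]
0.126 False [ 0.4991 -0.0318  0.1258] [ 0.17 -0.15  0.32] [-0.02  0.04 -0.02]
0.123 False [ 0.4991 -0.0318  0.1227] [ 0.02 -0.58  0.35] [ 0.02  0.03 -0.01]
0.12 False [ 0.4991 -0.0318  0.1197] [1.4  0.59 1.3 ] [ 0.    0.02 -0.04]
0.117 False [ 0.4991 -0.0318  0.1167] [-0.16 -0.31  1.01] [-0.01 -0.02  0.02]
0.114 False [ 0.4992 -0.0318  0.1138] [0.47 0.28 1.04] [0.03 0.02 0.02]
29.8917
```

```bash
python3 - <<'E'
from h import *
S=lambda:telemetry.sense()
t=np.array([.4993,-.0318]); f0=np.array([-.56,-.24,-1.36])
for z in (.112,.11,.108,.106,.104,.102,.1):
    h=arm.move_l([*t,z],vel=.03,until_force=22); arm.sleep(.15); s=S(); f=np.array(s["wrist_force"])-f0; print(z,h,np.round(s["position"],4),f.round(2),s["opening"]*85)
    if h or f[2]>17: break
arm.sleep(.5); s=S(); print(s["wrist_force"],s["position"],s["gripper_force"],s["clock"])
p=viewer.snapshot("top"); save(p,"top2.png")
E
python3 -c "
import cv2
a=cv2.imread('pics/top2.png')[100:230,120:400]; cv2.imwrite('pics/c4.png',cv2.resize(a,None,fx=2.8,fy=2.8,interpolation=2))"
```

```text
0.112 False [ 0.4996 -0.0318  0.1129] [-1.13  0.19  6.67] 9.979931878728104
0.11 False [ 0.4996 -0.0319  0.1112] [-1.51  0.26  8.39] 10.049619848829478
0.108 False [ 0.4998 -0.0319  0.1097] [-2.76  0.47 11.  ] 10.084426944731556
0.106 False [ 0.4999 -0.0319  0.1083] [-3.07  0.79 11.96] 10.442757119910283
0.104 False [ 0.5    -0.0319  0.1081] [-7.04  0.8  20.41] 10.487226854957866
[-6.8296276   0.55362446 18.10393104] [ 0.50000995 -0.03189523  0.10808204] 63.89439940452576 32.3917
```

View pics/c4.png

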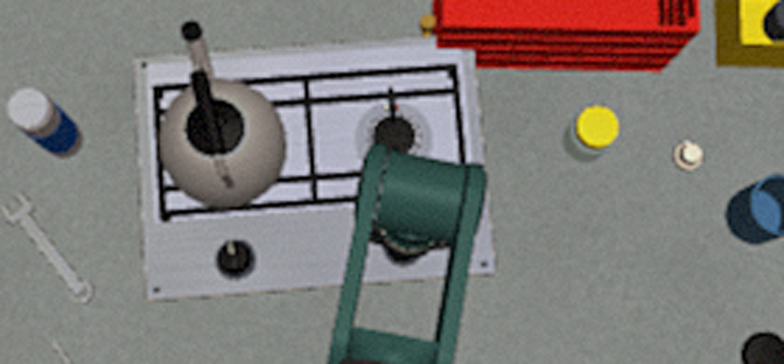

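The force started at TCP height 0.113 (knob home, as predicted). It rose along the spring to the end stop at 0.108, 5 mm lower, and now holds about 19 N. The kettle stands over the left burner and the rest is in place.

```bash
python3 -c "
from h import *
print(order.sign_off())"
```

```text
the job is handed in; nothing more can be done
None
```

The job is handed in. The kettle stands about 5 mm from the left burner's centre, and the black knob is home on the spindle, still gripped and holding the tap pressed in to its stop with about 19 N. The judge returned no verdict.

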